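# Tip the short bundle of tray spacers into its caddy

### The arm

A 6-joint arm with a two-finger parallel gripper is mounted at the origin on the work surface. World frame = base frame: x ahead of the robot, y to its left, z up, the work surface at z = 0. Lengths are in m, angles in rad, forces in N, time in s.
With the tool pointing down it reaches from about 0.25 to 0.725 m from the base axis. Payload 4 kg.
Tool frame: the origin (TCP) lies at the very end of the fingers, on their centre line; the grasp point (between the pads) lies 19 mm behind it; z points along the fingers, y is the line along which they close (so a half turn about z gives the same grasp; the last joint's range is limited). The gripper opens to 85 mm and grips with 20 to 120 N. Pads are 22 mm wide; open, the fingers measure 114 mm over their backs; the gripper's body (76 mm by 85 mm) begins 54 mm behind the grasp point. The pads swing forward as they close: fully open they stand 13 mm farther back than shut.
Start: joints at [-1.143, 0.241, 0.005, 1.335, 0, 1.571], TCP at [0.207, -0.455, 0.198] pointing down, gripper open.
Joint ranges: [-2.72, 2.72], [-1.05, 1.87], [-1.09, 1.28], [-1.99, 2.15], [-1.42, 1.44], [-3.14, 3.14]. Speed limits (rad/s): [2.79, 2.79, 3.14, 3.14, 3.14, 3.14].

### API

Orientations are given as a unit quaternion [x, y, z, w].
In Python, from workcell import bot, vision, workorder, boxes_of gives the robot as it stands.
- The arm moves only by the tool send_rows, never from a script. Its argument "motion" is text: rows parted by semicolons, each of 5 numbers parted by spaces: the closure, from -1 (fully open) to 1 (shut), so that 0 is half open, then the shift along the tool's x, y, z in cm, then the turn about the tool's z in rad. In form: claw x y z twist; .... A call has 1 to 5 rows; each row is the pose to reach, as a shift and turn from the pose commanded when the call began, along the tool's axes at that moment; what a row does not reach only later rows make up. A row lasts 1/10 s, in which the tool goes at most 50 mm and 8.59 degrees, less where a joint would pass 70% of its speed; a pose out of reach is approached as far as the arm can. A call with a gripper value outside its range is refused whole. The fingers move at their own pace and stop on an object; the grip force is fixed at half the most. Time passes only in rows, so rows that repeat a pose let the fingers close. It gives the time, the measured TCP pose, the force, the opening and the grip force at its end, in the units of the state.
- bot.get_obs(): the state, without advancing time (a new reading comes with each control period).
- vision.camera(name): name is "side" or "top"; returns the picture (480x640x3 uint8, red, green, blue); there is no depth.
- vision.camera_model(name): a dict with "fov_y" (degrees; the focal length in pixels is half the picture's height over the tangent of half this angle, whatever the lens; pixels are square), "cx", "cy" (the principal point, pixels), "world_from_camera" (4x4, takes a point from camera to world coordinates). Camera axes: x right, y down, z forward; pixel columns grow to the right and rows downward; lengths in m; the calibration is good to about 2 mm. A picture is of the moment at which its call begins. camera_model takes no time and is no camera call.
- workorder.job_done(): hands the job in; it is judged then, once.
Trained networks look in the newest picture that a camera, given by its name, has taken for a name from the list of things; names that differ only in an ending like _2 or _b are one class to them, and where a whole thing is asked for, a point or a joint stands for the part that bears it (a point fixed in the world has none). Each returns a list of dicts, best first, with "conf" (0 to 1); they miss things now and then, are a little off and sometimes report something else, mostly with a low value. They report only what shows in the picture. A call takes as long as a camera call. They do not tell look-alikes from the thing itself.
- boxes_of(camera, target): "rect" ([centre column, centre row, width, height] in pixels, round what is visible of it).
The state is a dict: "clock": time; "joint_pos": joint angles; "joint_vel": joint speeds; "tau": joint torques, N m; "eef_pos": TCP position; "tool_rot": TCP orientation; "ft_force": force on the tool from outside, world axes, zero at the start; "ft_torque": the same for the moment, N m; "grip_width": finger opening in m; "grasp_force": force on a finger pad.
Only numpy, scipy, OpenCV 4.12 (cv2) and the standard library are available. Lean on these libraries where they do the work, as an engineer would, in place of code of your own. Each camera call takes 0.05 s, during which the arm holds its last target. There are 200 camera calls.

### The job

Beside the food dryer lie two strapped piles of wooden tray spacers. Pick up the short pile and put it in the snug little plywood caddy with the cut-away sides: lower it in tilted, one end first down along an end wall, then lay it flat on the caddy's floor before letting go. Leave the longer pile lying where it is.

Things in the scene. Friction and masses are not known exactly. Their poses are not given: they have to be found in the camera images.
- short_bundle: The short pile: three pine slabs strapped firmly together by two thin black bands into one rigid block, 80 mm long (x), 50 wide (y), 33 high (z up), about 85 g, one dark hole mark mid-top. It lies flat on a fixed dark steel batten 140 long, 30 wide, 20 high, that runs lengthways under its middle. Origin: centre of the pile's underside.
- long_bundle: The longer pile, a bystander: same make, 130 mm long (x), 50 wide, 33 high, two dark hole marks on top, lying flat on another such batten. Too long for the caddy. Origin: centre of its underside.
- caddy: Small open plywood box fixed to the table. Origin: centre of its underside, x lengthways, z up. Outside 106 x 76, rim 54 mm up, floor's top 18 mm up; inside 94 (x) by 64 (y), walls 6. End walls whole; long sides cut away down to the table for x -27 to 27, floor only 36 mm wide there, so fingers on the pile's long sides fit. The short pile goes in lengthways, either way round. Not the bigger bin.
Things that resemble listed ones, but are neither listed nor needed, are in the scene too. What is shaped like the short_bundle but green is not meant.

How it is judged:
By the outcome, as a careful person would: the job done as asked, in the order asked, and still so for the second after the job is handed in, with the robot touching nothing.
It also fails if it takes over 42 s, if anything falls off the work surface, if the arm or the gripper's body presses on something with over 40 N, if the wrist force passes 120 N, or if a joint passes its speed limit or range.

## Working session

There is one attempt and no reset: what is moved stays moved. The work goes in short steps, Python scripts to look and compute and a tool call to move; the robot and the scene stay as the last step left them, time stands still between calls to the robot, and variables do not carry over. Pictures are saved under pics/ and viewed, at most 10 in all, crops included, and the job is handed in when it is done.

Besides the shell and the picture viewer there is one more tool, called after "Call:" in YAML: its name, and indented under it one key for each argument. send_rows: Moves the arm, as the interface text tells. Its arguments: {"type":"object","properties":{"motion":{"type":"string"}},"required":["motion"]}

```bash
ls; mkdir -p pics; python3 - <<'E'
from workcell import bot, vision, workorder, boxes_of
import cv2
o=bot.get_obs();print({k:o[k] for k in('clock','eef_pos','tool_rot','grip_width')})
for c in('side','top'):
    im=vision.camera(c);cv2.imwrite(f'pics/{c}0.png',im[:,:,::-1]);print(c,vision.camera_model(c))
    for t in('short_bundle','long_bundle','caddy'):
        print(t,[(d['conf'],d['rect']) for d in boxes_of(c,t)])
E
```

```text
pics
{'clock': 0.0, 'eef_pos': array([ 0.20715735, -0.45429787,  0.19701595]), 'tool_rot': array([ 9.77203870e-01,  2.12300516e-01, -2.21293013e-04, -1.01867335e-03]), 'grip_width': 0.08543954162588821}
side {'fov_y': 56.23765774989592, 'cx': 318.5579571371821, 'cy': 239.24625246514955, 'world_from_camera': array([[ 0.94818778, -0.21211429,  0.23653214,  0.33137136],
       [-0.31741692, -0.60046299,  0.73395552, -0.64385331],
       [-0.01365365, -0.77100696, -0.63668033,  0.54399674],
       [ 0.        ,  0.        ,  0.        ,  1.        ]])}
short_bundle [(0.89, [340.3, 355.5, 75.2, 65.7]), (0.57, [379.3, 448.8, 80.6, 62.5])]
long_bundle [(0.72, [252.4, 160.1, 58.2, 30.1])]
caddy [(0.97, [297.9, 245.3, 72.1, 59.0])]
top {'fov_y': 48.28105788295369, 'cx': 322.4507703736206, 'cy': 251.34181242807264, 'world_from_camera': array([[ 0.01214905, -0.98599467,  0.16633375,  0.32443877],
       [-0.99960328, -0.0077487 ,  0.02707837, -0.08986801],
       [-0.02541025, -0.16659673, -0.98569764,  1.20594853],
       [ 0.        ,  0.        ,  0.        ,  1.        ]])}
short_bundle [(0.68, [431.2, 275.6, 32.2, 38.7]), (0.63, [493.6, 278.5, 41.9, 41.0])]
long_bundle []
caddy [(0.62, [317.5, 268.6, 35.4, 51.3])]
```

View pics/top0.png

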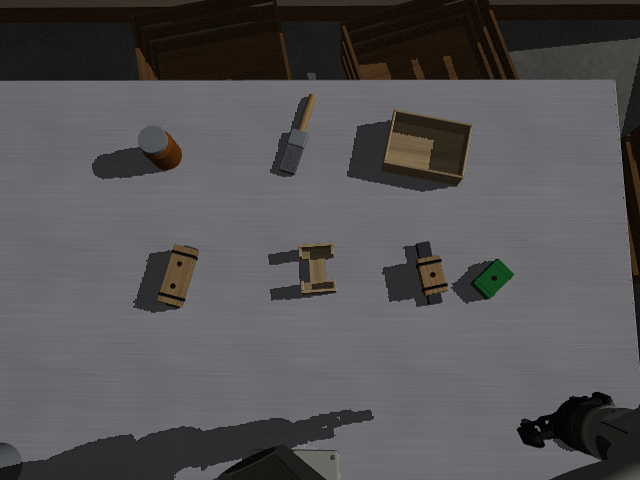

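View pics/side0.png

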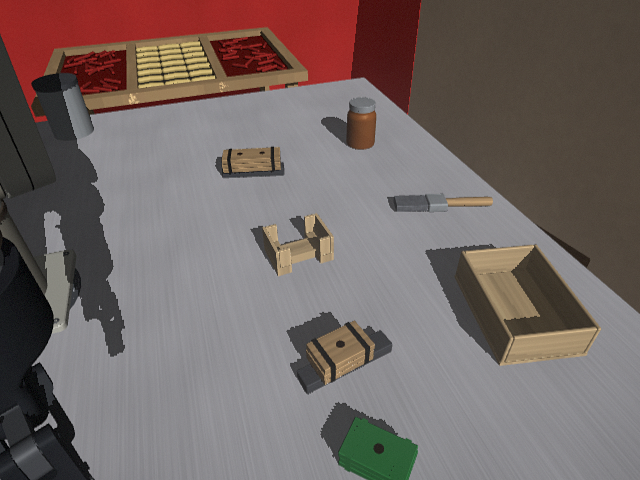

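The top view shows the wooden short pile at about (431,275), the green look-alike at (493,278), the caddy at (317,268) and the long pile at (178,275). In the side view the short pile is at (340,350) and the caddy at (298,245). Next I'll zoom in on the short pile and the caddy.

```bash
cat > h.py <<'E'
import numpy as np, cv2
from workcell import vision
def proj(c,P):
    m=vision.camera_model(c);T=np.linalg.inv(m['world_from_camera']);f=240/np.tan(np.radians(m['fov_y']/2))
    q=np.atleast_2d(P)@T[:3,:3].T+T[:3,3];return np.c_[m['cx']+f*q[:,0]/q[:,2],m['cy']+f*q[:,1]/q[:,2]]
def ray(c,uv,z):
    m=vision.camera_model(c);W=m['world_from_camera'];f=240/np.tan(np.radians(m['fov_y']/2))
    d=W[:3,:3]@np.array([(uv[0]-m['cx'])/f,(uv[1]-m['cy'])/f,1]);o=W[:3,3];return o+d*(z-o[2])/d[2]
def box(x,y,yaw,L,Wd,z):
    c,s=np.cos(yaw),np.sin(yaw);a=np.array([[1,1],[1,-1],[-1,-1],[-1,1]])*[L/2,Wd/2]
    return np.c_[x+a[:,0]*c-a[:,1]*s,y+a[:,0]*s+a[:,1]*c,np.full(4,z)]
E
python3 - <<'E'
import cv2,numpy as np
from h import *
t=cv2.imread('pics/top0.png');s=cv2.imread('pics/side0.png')
def crop(im,x,y,w,h,k): return cv2.resize(im[y:y+h,x:x+w],(400,300),interpolation=cv2.INTER_CUBIC)
a=crop(t,390,238,80,60,5);b=crop(t,280,240,80,60,5);c=crop(s,290,308,107,80,0);d=crop(s,245,205,107,80,0)
cv2.imwrite('pics/z.png',np.vstack([np.hstack([a,b]),np.hstack([c,d])]))
print(ray('top',(432,274),.053),ray('side',(340,344),.053),ray('top',(317.5,268.6),.054))
E
```

```text
[ 0.47128061 -0.29521303  0.053     ] [ 0.47096644 -0.29610795  0.053     ] [ 0.48074581 -0.04793283  0.054     ]
```

View pics/z.png

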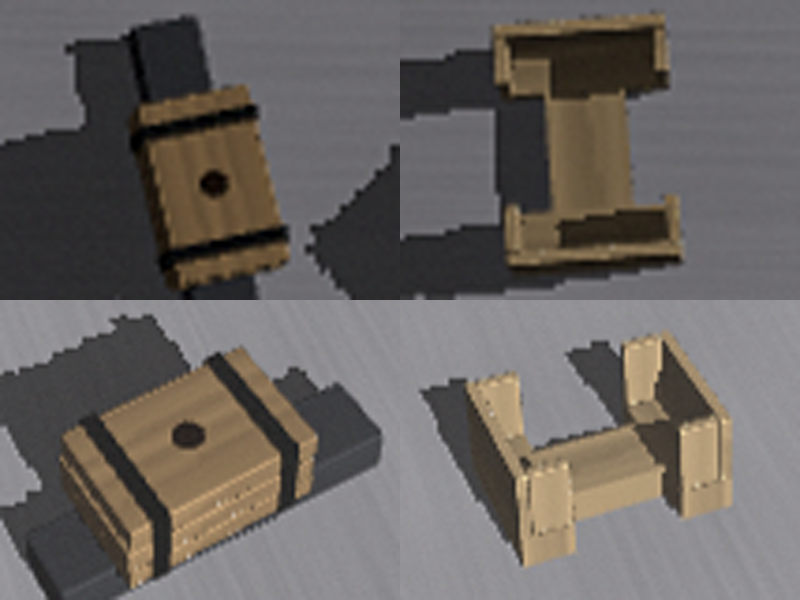

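```bash
cat > fit.py <<'E'
from h import *
from scipy.optimize import least_squares
T=lambda x0,y0,l,k:np.array(l)/k+[x0,y0]-.4
k=400/107
obs={'b':(.080,.050,.053,[('top',T(390,238,[(142,103),(247,87),(288,265)],5)),('side',T(290,308,[(65,437-300),(240,50),(316,137),(138,225)],k))]),
'c':(.106,.076,.054,[('top',T(280,240,[(93,27),(264,13),(282,250)],5)),('side',T(245,205,[(68,80),(123,175),(268,35),(330,125)],k))])}
s=cv2.imread('pics/side0.png');t=cv2.imread('pics/top0.png');im={'side':cv2.resize(s,None,fx=4,fy=4),'top':cv2.resize(t,None,fx=4,fy=4)}
for n,(L,W,z,vs) in obs.items():
    def res(p):
        r=[]
        for c,uv in vs:
            q=proj(c,box(*p[:3],L,W,z))
            r+=[ (q[np.argmin(((q-u)**2).sum(1))]-u) for u in uv]
        return np.ravel(r)
    best=min((least_squares(res,[.471 if n=='b' else .48,-.296 if n=='b' else -.048,a],loss='soft_l1') for a in np.arange(-1.5,1.5,.3)),key=lambda r:r.cost)
    p=best.x;print(n,p,np.degrees(p[2]),np.round(res(p),1))
    for c in im:
        for zz in (z,z-.033 if n=='b' else 0): cv2.polylines(im[c],[np.int32((proj(c,box(*p,L,W,zz))+.5)*4)],True,(255,0,255),1)
a=im['top'];b=im['side']
cv2.imwrite('pics/fit.png',np.vstack([np.hstack([a[960:1200,1560:1860],a[960:1200,1130:1430]]),np.hstack([b[1240:1560,1180:1480],b[850:1170,1030:1330]])]))
E
python3 fit.py
```

```text
b [ 0.47107981 -0.29615052  0.21532405] 12.337159207045103 [-1.2  0.3  0.3 -1.2  1.  -0.8 -2.1 -0.5  0.5 -1.4  1.3  0.  -2.2  3.4]
c [ 0.48474011 -0.04646306  0.07252376] 4.155305323099949 [-0.1 -1.1  0.4 -0.5 -0.1  0.4 -1.1  0.8 -2.3  1.3  0.5 -1.3  0.8 -1.6]
```

View pics/fit.png

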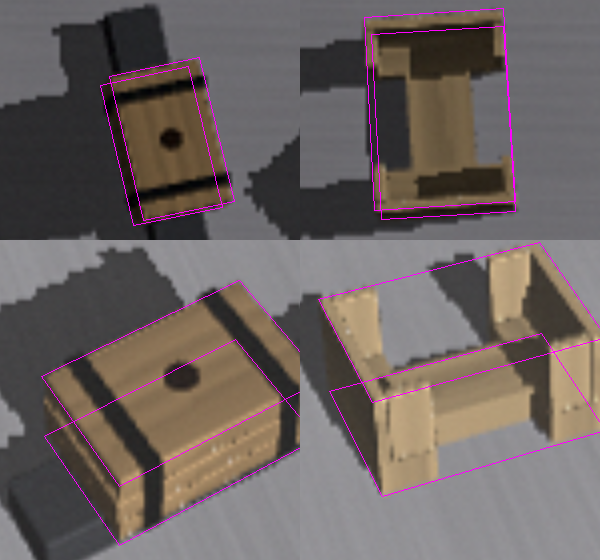

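The fit overlays the pictures to within 1–2 mm. The short pile is at (0.471, -0.296) with yaw 12.3°, and the caddy is at (0.485, -0.046) with yaw 4.2°. Now I'll move above the pile.

Call:
send_rows:
  motion: "-1 6 -0.7 1.6 0.05; -1 12 -1.4 3.2 0.1; -1 18 -2 4.8 0.15; -1 24 -2.7 6.4 0.2; -1 28 -3.1 7.2 0.213"

```text
clock: 0.9
eef_pos: [0.4165, -0.3296, 0.1348]
tool_rot: [0.994, 0.106, 0.0, 0.0]
ft_force: [0.4, -0.4, 0.1]
grip_width: 0.0852
grasp_force: 0.0
```

```bash
cat > d.py <<'E'
import sys,numpy as np
from workcell import bot
from scipy.spatial.transform import Rotation as R
o=bot.get_obs();r=R.from_quat(o['tool_rot']).as_matrix();yaw=np.degrees(np.arctan2(r[1,0],r[0,0]))
print('t',o['clock'],'pos',o['eef_pos'].round(4),'yaw',yaw.round(2),'zaxis',r[:,2].round(3),'F',o['ft_force'].round(1),'M',o['ft_torque'].round(2),'w',round(o['grip_width'],4),'g',round(o['grasp_force'],1))
if len(sys.argv)>1:
    x,y,z,w=map(float,sys.argv[1:]);print('delta cm',(100*r.T@(np.array([x,y,z])-o['eef_pos'])).round(2),'twist',np.radians(yaw-w).round(3))
E
python3 d.py .471 -.296 .11 12.3
```

```text
t 0.9 pos [ 0.4165 -0.3296  0.1348] yaw 12.22 zaxis [ 0. -0. -1.] F [ 0.4 -0.4  0.1] M [-0.03 -0.04 -0.06] w 0.0852 g 0.0
delta cm [ 6.03 -2.13  2.48] twist -0.001
```

Call:
send_rows:
  motion: "-1 2.5 -0.9 1.5 0; -1 2.5 -0.9 1.5 0; -1 2.5 -0.9 1.5 0"

```text
clock: 1.2
eef_pos: [0.4376, -0.316, 0.1197]
tool_rot: [0.994, 0.108, -0.001, -0.0]
ft_force: [-0.0, 0.2, -0.0]
grip_width: 0.0853
grasp_force: 0.0
```

```bash
python3 d.py .471 -.296 .018 12.3;python3 - <<'E'
import cv2
from workcell import vision
im=vision.camera('side')[:,:,::-1];cv2.imwrite('pics/s1.png',cv2.resize(im[230:430,220:480],None,fx=3,fy=3))
E
```

```text
t 1.2 pos [ 0.4376 -0.316   0.1197] yaw 12.4 zaxis [-0.002  0.001 -1.   ] F [-0.   0.2 -0. ] M [ 0.04  0.   -0.  ] w 0.0853 g 0.0
delta cm [ 3.71 -1.23 10.17] twist 0.002
```

View pics/s1.png

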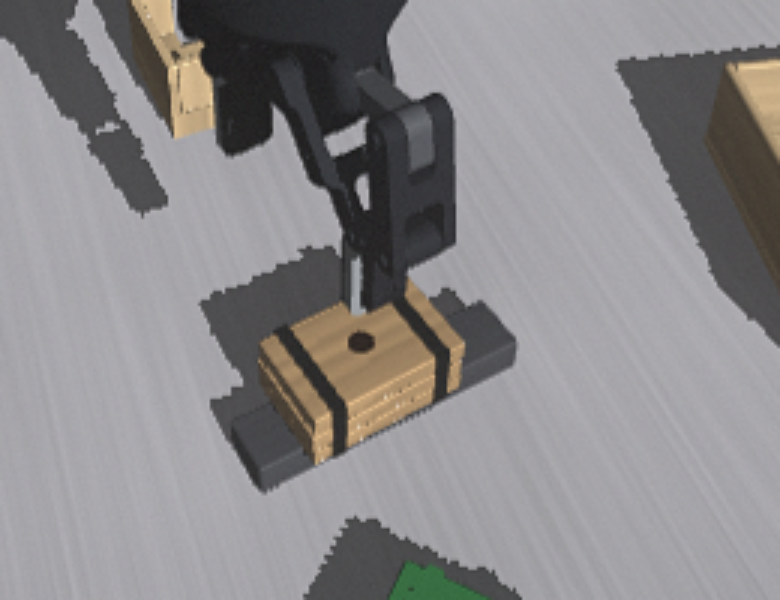

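The gripper hovers above the pile, with the hole mark at crop (360,342). It still has to go about 3.7 cm along x.

Call:
send_rows:
  motion: "-1 3.7 -1.2 1.5 0; -1 3.7 -1.2 1.5 0; -1 3.7 -1.2 1.5 0"

```text
clock: 1.55
eef_pos: [0.4706, -0.2977, 0.1056]
tool_rot: [0.994, 0.107, -0.0, 0.0]
ft_force: [-0.4, 0.9, 0.4]
grip_width: 0.0854
grasp_force: 0.0
```

```bash
python3 d.py .471 -.296 .018 12.3
```

```text
t 1.55 pos [ 0.4706 -0.2977  0.1056] yaw 12.26 zaxis [-0. -0. -1.] F [-0.4  0.9  0.4] M [ 0.02 -0.01  0.03] w 0.0854 g 0.0
delta cm [ 0.08 -0.16  8.76] twist -0.001
```

Call:
send_rows:
  motion: "-1 0.1 -0.15 2.5 0; -1 0.1 -0.15 5 0; -1 0.1 -0.15 7.5 0; -1 0.1 -0.15 8.7 0; -1 0.1 -0.15 8.7 0"

```text
clock: 2.05
eef_pos: [0.4698, -0.2955, 0.0171]
tool_rot: [0.994, 0.106, -0.001, -0.001]
ft_force: [0.4, 0.0, -0.0]
grip_width: 0.0856
grasp_force: 0.0
```

Call:
send_rows:
  motion: "0.4 0 0 0 0; 1 0 0 0 0; 1 0 0 0 0; 1 0 0 0 0; 1 0 0 0 0"

```text
clock: 2.55
eef_pos: [0.4731, -0.2954, 0.02]
tool_rot: [0.994, 0.107, 0.001, 0.0]
ft_force: [-0.6, 2.0, 5.4]
grip_width: 0.0125
grasp_force: 3.0
```

```bash
python3 d.py .471 -.296 .10 12.3
```

```text
t 2.55 pos [ 0.4731 -0.2954  0.02  ] yaw 12.33 zaxis [ 0.003 -0.    -1.   ] F [-0.6  2.   5.4] M [0.43 0.16 0.01] w 0.0125 g 3.0
delta cm [-0.2   0.02 -8.  ] twist 0.001
```

```bash
python3 - <<'E'
import cv2
from workcell import vision
im=vision.camera('side')[:,:,::-1];cv2.imwrite('pics/s2.png',cv2.resize(im[230:430,220:480],None,fx=3,fy=3))
E
```

```text
(no output)
```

View pics/s2.png

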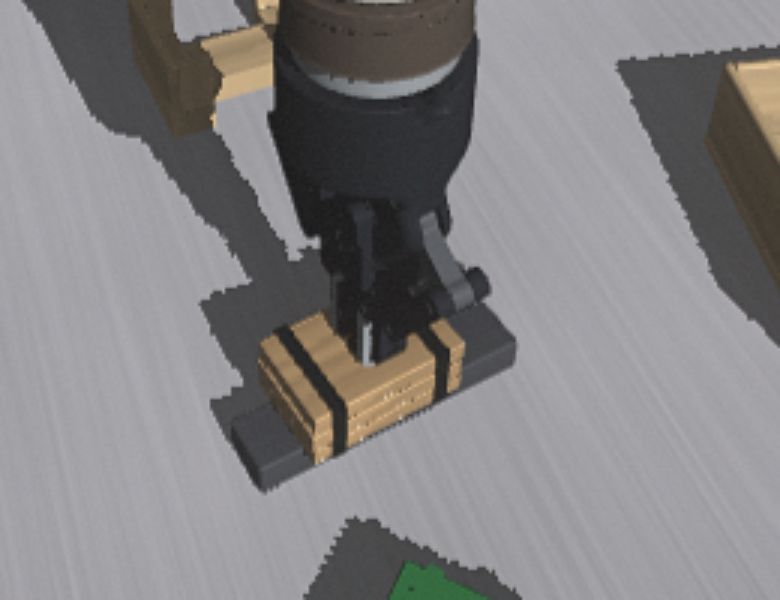

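```bash
python3 - <<'E'
from h import *
a=np.radians(12.4);ty=np.array([np.sin(a),-np.cos(a),0])
for z in(.12,.13,.14,.15,.16):
    P=np.array([.4376,-.316,z]);print(z,[((proj('side',P+s*ty*.043)[0]-[220,230])*3).round() for s in(-1,0,1)])
for z in(.02,.03,.04,.053,.06): print(z,((proj('side',[.473,-.2955,z])[0]-[220,230])*3).round())
E
```

```text
0.12 [array([249., 229.]), array([302., 298.]), array([361., 375.])]
0.13 [array([248., 213.]), array([302., 282.]), array([361., 359.])]
0.14 [array([247., 196.]), array([301., 265.]), array([362., 342.])]
0.15 [array([246., 179.]), array([301., 248.]), array([362., 325.])]
0.16 [array([245., 161.]), array([301., 230.]), array([363., 307.])]
0.02 [362. 384.]
0.03 [363. 371.]
0.04 [363. 358.]
0.053 [364. 340.]
0.06 [364. 330.]
```

The closed fingers ended on top of the pile at crop (370,362), although the reported TCP z is 0.02. So the real fingertips are about 33 mm higher than reported. The hover picture agrees: there the open tips sit about 42 mm above the reported TCP. I'll lift off, reopen and descend to a reported z of about -0.015, watching the force.

Call:
send_rows:
  motion: "-1 -0.2 0 -2 0; -1 -0.2 0 -2 0; -1 -0.2 0 -2 0; -1 -0.2 0 -2 0; -1 -0.2 0 -2 0"

```text
clock: 3.1
eef_pos: [0.4695, -0.2954, 0.0374]
tool_rot: [0.994, 0.107, -0.001, -0.0]
ft_force: [-0.5, 1.0, -0.8]
grip_width: 0.0767
grasp_force: 0.0
```

```bash
python3 d.py .471 -.296 -.015 12.3; python3 - <<'E'
import cv2,numpy as np
from workcell import vision
from h import *
im=vision.camera('side')[:,:,::-1];a=cv2.resize(im[230:430,220:480],None,fx=3,fy=3)
q=(proj('side',box(.4711,-.2962,.2153,.08,.05,.053))-[220,230]+.5)*3
cv2.polylines(a,[np.int32(q)],True,(255,0,255),1);cv2.imwrite('pics/s3.png',a)
E
```

```text
t 3.1 pos [ 0.4695 -0.2954  0.0374] yaw 12.31 zaxis [-0.001  0.001 -1.   ] F [-0.5  1.  -0.8] M [-0.01  0.03  0.02] w 0.0767 g 0.0
delta cm [0.14 0.1  5.24] twist 0.0
```

View pics/s3.png

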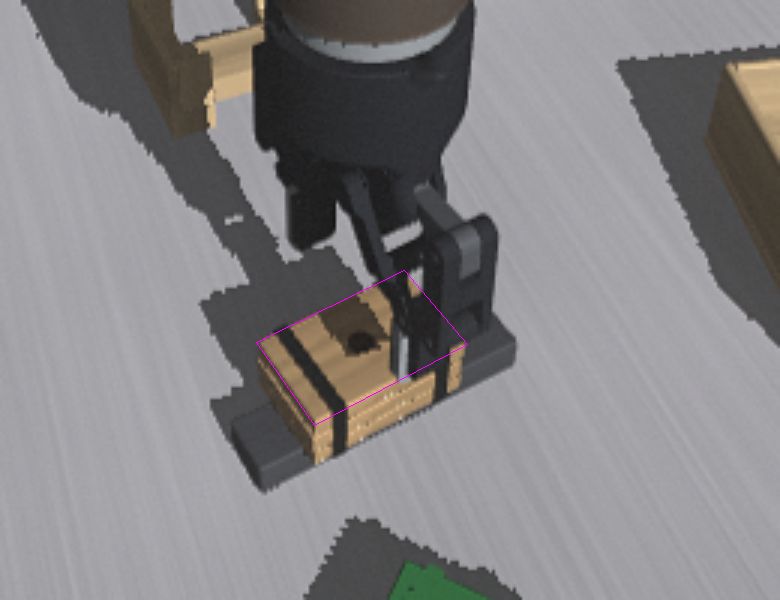

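The open fingers straddle the pile, with tips at crop (418,375) and (310,245). Their midpoint is (364,311), which matches the pile centre with the tips at z≈0.075. I'll descend.

Call:
send_rows:
  motion: "-1 0.15 0.1 1.5 0; -1 0.15 0.1 3 0; -1 0.15 0.1 4.2 0; -1 0.15 0.1 5.2 0; -1 0.15 0.1 5.2 0"

```text
clock: 3.65
eef_pos: [0.4702, -0.2956, -0.0156]
tool_rot: [0.994, 0.107, -0.001, -0.001]
ft_force: [0.2, 0.1, 0.6]
grip_width: 0.0854
grasp_force: 0.0
```

Call:
send_rows:
  motion: "1 0 0 0 0; 1 0 0 0 0; 1 0 0 0 0; 1 0 0 0 0; 1 0 0 0 0"

```text
clock: 4.15
eef_pos: [0.4724, -0.297, -0.0128]
tool_rot: [0.994, 0.107, 0.001, 0.001]
ft_force: [-0.1, 0.4, 4.3]
grip_width: 0.0494
grasp_force: 63.2
```

```bash
python3 d.py .471 -.296 .10 12.3
```

```text
t 4.15 pos [ 0.4724 -0.297  -0.0128] yaw 12.31 zaxis [ 0.002 -0.001 -1.   ] F [-0.1  0.4  4.3] M [-0.01  0.04 -0.  ] w 0.0494 g 63.2
delta cm [ -0.1   -0.11 -11.28] twist 0.0
```

Gripped: opening 49.4 mm at 63 N. Lifting.

Call:
send_rows:
  motion: "1 0 0 -1 0; 1 0 0 -3 0; 1 0 0 -5 0; 1 0 0 -7 0; 1 0 0 -7.5 0"

```text
clock: 4.65
eef_pos: [0.473, -0.2973, 0.0639]
tool_rot: [0.994, 0.107, 0.002, 0.001]
ft_force: [0.6, 0.0, -0.2]
grip_width: 0.0491
grasp_force: 62.9
```

```bash
python3 d.py .403 -.0525 .06 4.2
```

```text
t 4.65 pos [ 0.473  -0.2973  0.0639] yaw 12.31 zaxis [ 0.004 -0.002 -1.   ] F [ 0.6  0.  -0.2] M [-0.03 -0.01 -0.03] w 0.0491 g 62.9
delta cm [ -1.62 -25.41   0.31] twist 0.142
```

Call:
send_rows:
  motion: "1 -0.3 -4 0 0.03; 1 -0.6 -8 0 0.06; 1 -0.8 -12 0 0.09; 1 -1.1 -16 0 0.12; 1 -1.3 -20 0 0.142"

```text
clock: 5.15
eef_pos: [0.4149, -0.1023, 0.0607]
tool_rot: [0.999, 0.036, -0.001, -0.0]
ft_force: [-0.3, 0.5, -1.2]
grip_width: 0.0496
grasp_force: 62.9
```

```bash
python3 d.py .403 -.0525 .03 4.2
```

```text
t 5.15 pos [ 0.4149 -0.1023  0.0607] yaw 4.08 zaxis [-0.001  0.    -1.   ] F [-0.3  0.5 -1.2] M [ 0.06 -0.07 -0.03] w 0.0496 g 62.9
delta cm [-0.83 -5.05  3.08] twist -0.002
```

Call:
send_rows:
  motion: "1 -0.8 -3 0 0; 1 -0.8 -5.05 1 0; 1 -0.8 -5.05 2.5 0; 1 -0.8 -5.05 3.1 0; 1 -0.8 -5.05 3.1 0"

```text
clock: 5.65
eef_pos: [0.4034, -0.0539, 0.0293]
tool_rot: [0.999, 0.036, -0.001, -0.0]
ft_force: [-0.4, 0.3, -0.4]
grip_width: 0.049
grasp_force: 63.0
```

```bash
python3 d.py .403 -.0525 .015 4.2;  python3 - <<'E'
import cv2,numpy as np
from workcell import vision
im=vision.camera('side')[:,:,::-1];cv2.imwrite('pics/s4.png',cv2.resize(im[130:330,160:420],None,fx=3,fy=3))
E
```

```text
t 5.65 pos [ 0.4034 -0.0539  0.0293] yaw 4.17 zaxis [-0.003  0.    -1.   ] F [-0.4  0.3 -0.4] M [ 0.02  0.01 -0.01] w 0.049 g 63.0
delta cm [-0.02 -0.14  1.43] twist -0.001
```

View pics/s4.png

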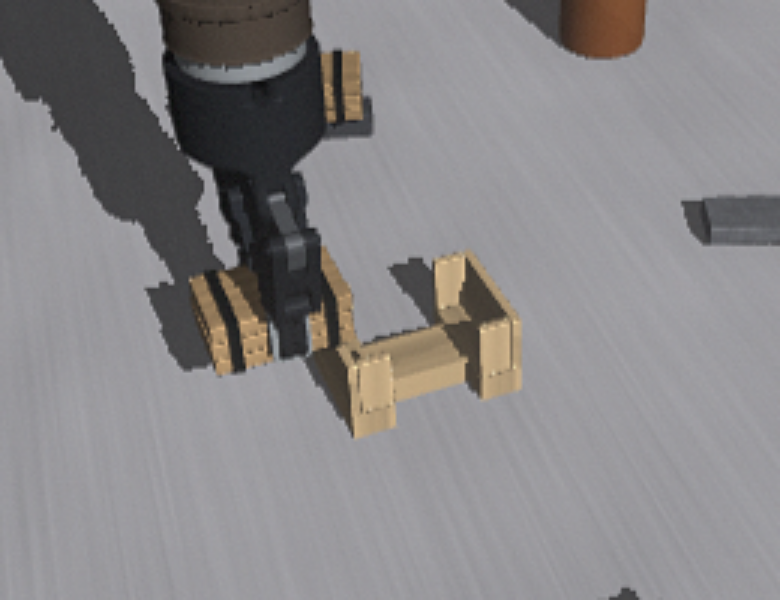

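The pile is held level, with its right end over the caddy's near end-wall rim at about crop (345,345). Now I'll press it down to tilt it.

Call:
send_rows:
  motion: "1 0 -0.1 0.5 0; 1 0 -0.1 0.9 0; 1 0 -0.1 1.2 0; 1 0 -0.1 1.5 0; 1 0 -0.1 1.5 0"

```text
clock: 6.2
eef_pos: [0.4036, -0.0536, 0.017]
tool_rot: [0.999, 0.036, -0.0, 0.0]
ft_force: [-9.5, -0.3, 20.5]
grip_width: 0.049
grasp_force: 69.0
```

```bash
python3 d.py .403 -.0525 .008 4.2
```

```text
t 6.2 pos [ 0.4036 -0.0536  0.017 ] yaw 4.11 zaxis [-0.001 -0.001 -1.   ] F [-9.5 -0.3 20.5] M [0.05 1.45 0.  ] w 0.049 g 69.0
delta cm [-0.05 -0.11  0.9 ] twist -0.002
```

Call:
send_rows:
  motion: "1 0 0 0.3 0; 1 0 0 0.6 0; 1 0 0 0.9 0; 1 0 0 1.1 0; 1 0 0 1.1 0"

```text
clock: 6.7
eef_pos: [0.4018, -0.0537, 0.0058]
tool_rot: [0.999, 0.036, -0.002, 0.0]
ft_force: [-14.1, -1.2, 25.3]
grip_width: 0.0495
grasp_force: 80.8
```

```bash
python3 d.py .403 -.0525 .05 4.2;  python3 - <<'E'
import cv2,numpy as np
from workcell import vision
im=vision.camera('side')[:,:,::-1];cv2.imwrite('pics/s5.png',cv2.resize(im[130:330,160:420],None,fx=3,fy=3))
E
```

```text
t 6.7 pos [ 0.4018 -0.0537  0.0058] yaw 4.1 zaxis [-0.004 -0.001 -1.   ] F [-14.1  -1.2  25.3] M [-0.07  2.01 -0.04] w 0.0495 g 80.8
delta cm [ 0.12 -0.11 -4.42] twist -0.002
```

View pics/s5.png

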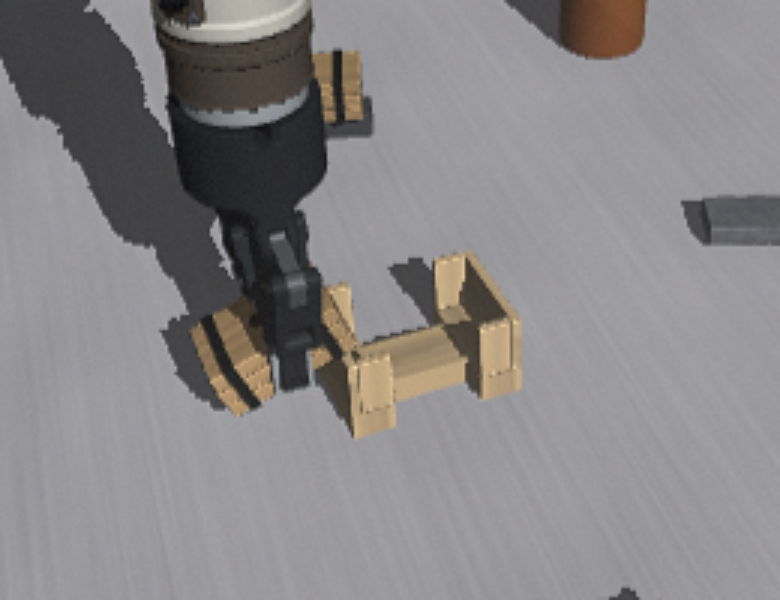

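The pile is now tilted about 25° with the left end low at crop (240,412), and the right end rests up on the rim. I'll lift and move over the caddy.

Call:
send_rows:
  motion: "1 0 0 -1.5 0; 1 0 0 -3 0; 1 0 0 -4.5 0; 1 0 0 -5 0; 1 0 0 -5 0"

```text
clock: 7.25
eef_pos: [0.4054, -0.0533, 0.0548]
tool_rot: [0.999, 0.036, 0.001, 0.0]
ft_force: [-0.3, 0.1, -1.0]
grip_width: 0.0493
grasp_force: 77.7
```

```bash
python3 d.py .485 -.0465 .055 4.2
```

```text
t 7.25 pos [ 0.4054 -0.0533  0.0548] yaw 4.15 zaxis [ 0.002 -0.    -1.   ] F [-0.3  0.1 -1. ] M [-0.    0.06  0.  ] w 0.0493 g 77.7
delta cm [ 7.99 -0.11 -0.01] twist -0.001
```

Call:
send_rows:
  motion: "1 2 0 0 0; 1 4 0 0 0; 1 6 -0.1 0 0; 1 8 -0.1 0 0; 1 8 -0.1 0 0"

```text
clock: 7.75
eef_pos: [0.4865, -0.0462, 0.0533]
tool_rot: [0.999, 0.037, 0.001, 0.0]
ft_force: [-0.9, 0.7, -1.1]
grip_width: 0.0496
grasp_force: 77.7
```

```bash
python3 d.py .485 -.0465 .016 4.2;  python3 - <<'E'
import cv2,numpy as np
from workcell import vision
im=vision.camera('side')[:,:,::-1];tp=vision.camera('top')[:,:,::-1]
a=cv2.resize(im[160:300,210:370],(640,560),interpolation=cv2.INTER_CUBIC)[:,100:500];b=cv2.resize(tp[220:310,285:350],(400,560),interpolation=cv2.INTER_CUBIC)
cv2.imwrite('pics/s6.png',np.hstack([a,b]))
E
```

```text
t 7.75 pos [ 0.4865 -0.0462  0.0533] yaw 4.2 zaxis [ 0.001 -0.    -1.   ] F [-0.9  0.7 -1.1] M [ 0.03  0.   -0.01] w 0.0496 g 77.7
delta cm [-0.15  0.02  3.73] twist -0.0
```

View pics/s6.png

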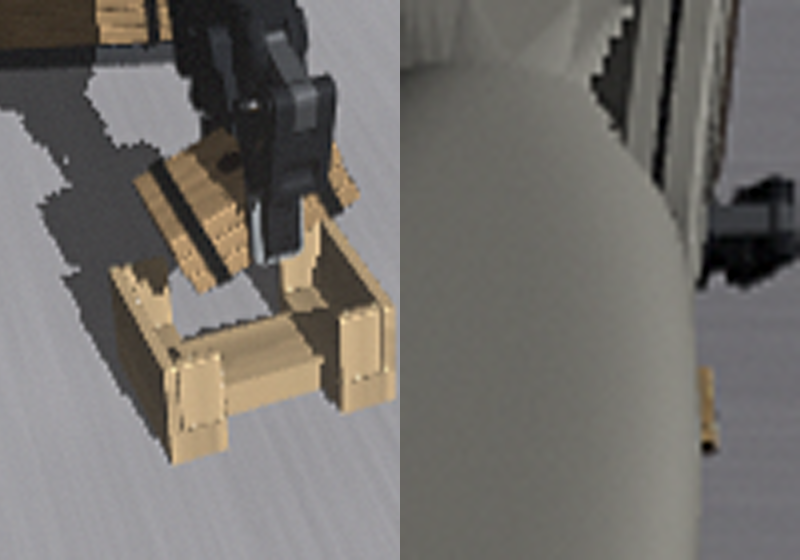

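The tilted pile sits above the caddy with its left end low at crop (205,290), inside the left wall. I'll lower it.

Call:
send_rows:
  motion: "1 -0.15 0 0.5 0; 1 -0.15 0 1.5 0; 1 -0.15 0 2.5 0; 1 -0.15 0 3.5 0; 1 -0.15 0 4.2 0"

```text
clock: 8.35
eef_pos: [0.4818, -0.0463, 0.0109]
tool_rot: [0.999, 0.036, -0.001, -0.0]
ft_force: [0.2, 0.6, -1.3]
grip_width: 0.0494
grasp_force: 77.7
```

```bash
python3 d.py .485 -.0465 -.005 4.2
```

```text
t 8.35 pos [ 0.4818 -0.0463  0.0109] yaw 4.16 zaxis [-0.002  0.    -1.   ] F [ 0.2  0.6 -1.3] M [0.01 0.05 0.  ] w 0.0494 g 77.7
delta cm [0.32 0.04 1.59] twist -0.001
```

Call:
send_rows:
  motion: "1 0.2 0 0.3 0; 1 0.25 0 0.6 0; 1 0.25 0 0.9 0; 1 0.25 0 1.2 0; 1 0.25 0 1.5 0"

```text
clock: 8.85
eef_pos: [0.4855, -0.0462, -0.0028]
tool_rot: [0.999, 0.036, 0.0, 0.0]
ft_force: [-0.2, -0.5, 0.5]
grip_width: 0.0492
grasp_force: 77.7
```

```bash
python3 d.py .485 -.0465 -.015 4.2
```

```text
t 8.85 pos [ 0.4855 -0.0462 -0.0028] yaw 4.17 zaxis [ 0. -0. -1.] F [-0.2 -0.5  0.5] M [-0.05 -0.04  0.01] w 0.0492 g 77.7
delta cm [-0.05  0.03  1.22] twist -0.0
```

Call:
send_rows:
  motion: "1 0 0 0.2 0; 1 0 0 0.4 0; 1 0 0 0.6 0; 1 0 0 0.8 0; 1 0 0 0.8 0"

```text
clock: 9.35
eef_pos: [0.4879, -0.0461, -0.008]
tool_rot: [0.999, 0.036, 0.003, 0.0]
ft_force: [-0.9, 0.5, 14.1]
grip_width: 0.0489
grasp_force: 80.3
```

```bash
python3 d.py .485 -.0465 -.015 4.2
```

```text
t 9.35 pos [ 0.4879 -0.0461 -0.008 ] yaw 4.18 zaxis [ 0.005  0.    -1.   ] F [-0.9  0.5 14.1] M [0.23 0.78 0.05] w 0.0489 g 80.3
delta cm [-0.3   0.02  0.7 ] twist -0.0
```

Call:
send_rows:
  motion: "1 -0.1 0 0.3 0; 1 -0.1 0 0.6 0; 1 -0.1 0 0.8 0; 1 -0.1 0 0.8 0"

```text
clock: 9.75
eef_pos: [0.4922, -0.0459, -0.0141]
tool_rot: [0.999, 0.037, 0.008, -0.0]
ft_force: [4.5, 2.5, 17.8]
grip_width: 0.0494
grasp_force: 82.2
```

```bash
python3 d.py .485 -.0465 -.015 4.2;  python3 - <<'E'
import cv2,numpy as np
from workcell import vision
im=vision.camera('side')[:,:,::-1]
cv2.imwrite('pics/s7.png',cv2.resize(im[190:290,230:350],None,fx=5,fy=5,interpolation=cv2.INTER_CUBIC))
E
```

```text
t 9.75 pos [ 0.4922 -0.0459 -0.0141] yaw 4.2 zaxis [ 0.015  0.001 -1.   ] F [ 4.5  2.5 17.8] M [ 0.52 -0.42 -0.08] w 0.0494 g 82.2
delta cm [-0.72  0.01  0.08] twist 0.0
```

View pics/s7.png

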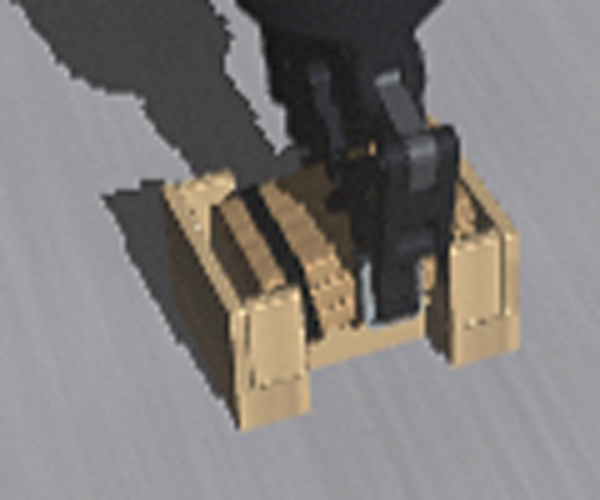

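The pile is inside the caddy with its left end on the floor and the right end still slightly high. The tool has crept about 6 mm toward the right wall. That was the last picture I'll view, and I now count one more than allowed. I'll ease back in x, then press on by force.

Call:
send_rows:
  motion: "1 -0.3 0 -0.2 0; 1 -0.7 0 -0.3 0; 1 -0.7 0 -0.3 0"

```text
clock: 10.1
eef_pos: [0.4828, -0.0467, -0.0138]
tool_rot: [0.999, 0.037, 0.005, 0.0]
ft_force: [8.9, 1.6, 3.2]
grip_width: 0.0493
grasp_force: 80.0
```

```bash
python3 d.py .485 -.0465 -.015 4.2
```

```text
t 10.1 pos [ 0.4828 -0.0467 -0.0138] yaw 4.2 zaxis [ 0.011  0.    -1.   ] F [8.9 1.6 3.2] M [ 0.19 -1.42  0.09] w 0.0493 g 80.0
delta cm [ 0.22 -0.    0.12] twist 0.0
```

Call:
send_rows:
  motion: "1 0.25 0 0 0; 1 0.25 0 0.3 0; 1 0.2 0 0.6 0; 1 0.1 0 0.8 0; 1 0.1 0 0.8 0"

```text
clock: 10.6
eef_pos: [0.4855, -0.0467, -0.0199]
tool_rot: [0.999, 0.037, 0.007, 0.0]
ft_force: [7.2, 2.6, 16.0]
grip_width: 0.0488
grasp_force: 83.8
```

```bash
python3 d.py .485 -.0465 -.018 4.2
```

```text
t 10.6 pos [ 0.4855 -0.0467 -0.0199] yaw 4.19 zaxis [ 0.014  0.    -1.   ] F [ 7.2  2.6 16. ] M [ 0.41 -0.81 -0.04] w 0.0488 g 83.8
delta cm [-0.05 -0.02 -0.19] twist -0.0
```

Call:
send_rows:
  motion: "1 0 0 0.2 0; 1 0 0 0.4 0; 1 0 0 0.5 0; 1 0 0 0.5 0"

```text
clock: 11.0
eef_pos: [0.4864, -0.0467, -0.0223]
tool_rot: [0.999, 0.037, 0.008, 0.0]
ft_force: [0.6, 2.4, 36.6]
grip_width: 0.0489
grasp_force: 87.1
```

```bash
python3 d.py .485 -.0465 -.018 4.2
```

```text
t 11.0 pos [ 0.4864 -0.0467 -0.0223] yaw 4.21 zaxis [ 0.016 -0.    -1.   ] F [ 0.6  2.4 36.6] M [0.45 0.45 0.13] w 0.0489 g 87.1
delta cm [-0.13 -0.03 -0.44] twist 0.0
```

The upward force has jumped to 37 N and its line of action has moved in toward the middle, so the pile appears to be flat on the floor. I'll relieve the force and release.

Call:
send_rows:
  motion: "1 0 0 -0.2 0; 1 0 0 -0.3 0; 1 0 0 -0.3 0"

```text
clock: 11.3
eef_pos: [0.4841, -0.047, -0.0223]
tool_rot: [0.999, 0.036, 0.006, 0.0]
ft_force: [4.4, 0.7, 15.6]
grip_width: 0.0487
grasp_force: 84.4
```

```bash
python3 d.py; python3 - <<'E'
from workcell import vision,boxes_of
from h import *
vision.camera('side');print([(d['conf'],d['rect']) for d in boxes_of('side','short_bundle')])
for t in (0,8):
  a=np.radians(t);c,s=np.cos(.0725),np.sin(.0725);P=[]
  for X in(-40,40):
    for Y in(-25,25):
      for Z in(0,33):
        X2=(X+40)*np.cos(a)-Z*np.sin(a)-42;Z2=(X+40)*np.sin(a)+Z*np.cos(a)+18
        P.append([.4847+(X2*c-Y*s)/1e3,-.0465+(X2*s+Y*c)/1e3,Z2/1e3])
  q=proj('side',P);print(t,q.min(0),q.max(0),((q.min(0)+q.max(0))/2).round(1),np.ptp(q,axis=0).round(1))
E
```

```text
t 11.3 pos [ 0.4841 -0.047  -0.0223] yaw 4.18 zaxis [ 0.011 -0.001 -1.   ] F [ 4.4  0.7 15.6] M [ 0.11 -0.64 -0.  ] w 0.0487 g 84.4
[(0.62, [294.9, 245.0, 54.6, 32.8]), (0.58, [377.9, 448.9, 78.4, 61.3])]
0 [269.99920941 219.80308233] [322.83853643 262.08089351] [296.4 240.9] [52.8 42.3]
8 [267.53341903 215.73267004] [322.38642017 262.08089351] [295.  238.9] [54.9 46.3]
```

Call:
send_rows:
  motion: "1 0 0 -0.2 0; 1 0 0 -0.2 0; 0.3 0 0 -0.2 0; -0.5 0 0 -0.2 0; -1 0 0 -0.2 0"

```text
clock: 11.9
eef_pos: [0.4764, -0.0466, -0.0246]
tool_rot: [0.999, 0.036, -0.002, -0.0]
ft_force: [0.4, -0.4, 0.4]
grip_width: 0.0764
grasp_force: 0.0
```

Call:
send_rows:
  motion: "-1 0 0 0 0; -1 0 0 0 0; -1 0 0 0 0; -1 0 0 0 0; -1 0 0 0 0"

```text
clock: 12.4
eef_pos: [0.4782, -0.0467, -0.0239]
tool_rot: [0.999, 0.036, -0.0, -0.0]
ft_force: [-0.2, 0.8, -0.4]
grip_width: 0.0852
grasp_force: 0.0
```

```bash
python3 d.py
```

```text
t 12.4 pos [ 0.4782 -0.0467 -0.0239] yaw 4.17 zaxis [-0.  0. -1.] F [-0.2  0.8 -0.4] M [-0.03 -0.03  0.05] w 0.0852 g 0.0
```

Released. Retreating straight up.

Call:
send_rows:
  motion: "-1 0 0 -2 0; -1 0 0 -5 0; -1 0 0 -8 0; -1 0 0 -12 0; -1 0 0 -16 0"

```text
clock: 12.9
eef_pos: [0.4777, -0.0466, 0.1374]
tool_rot: [0.999, 0.036, -0.001, -0.0]
ft_force: [0.7, -0.2, -0.8]
grip_width: 0.0854
grasp_force: 0.0
```

Call:
send_rows:
  motion: "-1 -3 3 0 0; -1 -6 6 0 0; -1 -9 9 0 0; -1 -12 12 0 0; -1 -12 15 0 0"

```text
clock: 13.4
eef_pos: [0.3656, -0.2052, 0.1362]
tool_rot: [0.999, 0.036, -0.001, -0.001]
ft_force: [1.5, 0.3, 0.6]
grip_width: 0.0854
grasp_force: 0.0
```

```bash
python3 d.py; cat > chk.py <<'E'
from workcell import vision,boxes_of
from h import *
from scipy.optimize import minimize
im={}
for c in('side','top'):
    im[c]=vision.camera(c);cv2.imwrite(f'pics/{c}_end.png',im[c][:,:,::-1]);print(c,[(t,d['conf'],d['rect']) for t in('short_bundle','long_bundle','caddy') for d in boxes_of(c,t)])
# top-face outline vs. tilt: mean gradient along the projected upper-face and end edges
g={c:cv2.GaussianBlur(cv2.magnitude(*cv2.spatialGradient(cv2.cvtColor(im[c],cv2.COLOR_RGB2GRAY))[:2]).astype(np.float32) if 0 else np.hypot(*[x.astype(np.float32) for x in cv2.spatialGradient(cv2.cvtColor(im[c],cv2.COLOR_RGB2GRAY))]),(0,0),.7) for c in im}
def edges(x0,y0,t,dyaw=0):
    a=np.radians(t);w=.0725+dyaw;c,s=np.cos(w),np.sin(w);k=np.linspace(-1,1,40);E=[]
    for X,Y in[(k*40,0*k+25),(k*40,0*k-25),(0*k+40,k*25),(0*k-40,k*25),(0*k-25,k*25),(0*k+25,k*25)]:
        X2=(X+40)*np.cos(a)-33*np.sin(a)-40+x0;Z2=(X+40)*np.sin(a)+33*np.cos(a)+18;Y=Y+y0
        E.append(np.c_[.4847+(X2*c-Y*s)/1e3,-.0465+(X2*s+Y*c)/1e3,Z2/1e3])
    return np.vstack(E)
def score(p):
    r=0
    for c in g:
        q=proj(c,edges(*p)).astype(np.float32);r+=cv2.remap(g[c],q[:,:1],q[:,1:],1).mean()
    return r
S=sorted(((score((x,y,t)),x,y,t) for x in range(-9,10) for y in range(-7,8) for t in range(-8,20,2)),reverse=True)
print(S[:6]);
for t in range(-8,20,4): print(t,max(s for s in S if s[3]==t))
E
python3 chk.py
```

```text
t 13.4 pos [ 0.3656 -0.2052  0.1362] yaw 4.08 zaxis [-0.003  0.001 -1.   ] F [1.5 0.3 0.6] M [-0.04 -0.08  0.03] w 0.0854 g 0.0
side [('short_bundle', 0.66, [377.6, 450.0, 76.5, 58.7]), ('short_bundle', 0.62, [293.7, 243.2, 55.8, 40.3]), ('long_bundle', 0.75, [268.7, 161.6, 23.2, 28.5]), ('caddy', 0.89, [297.6, 245.2, 77.1, 61.3])]
top [('short_bundle', 0.77, [494.7, 279.2, 38.2, 38.7]), ('short_bundle', 0.62, [316.6, 271.6, 29.3, 40.2]), ('long_bundle', 0.93, [179.5, 275.3, 42.6, 64.8]), ('caddy', 0.79, [315.1, 268.9, 39.1, 56.0])]Traceback (most recent call last):
  File "chk.py", line 20, in <module>
    S=sorted(((score((x,y,t)),x,y,t) for x in range(-9,10) for y in range(-7,8) for t in range(-8,20,2)),reverse=True)
  File "chk.py", line 20, in <genexpr>
    S=sorted(((score((x,y,t)),x,y,t) for x in range(-9,10) for y in range(-7,8) for t in range(-8,20,2)),reverse=True)
               ~~~~~^^^^^^^^^
  File "chk.py", line 18, in score
    q=proj(c,edges(*p)).astype(np.float32);r+=cv2.remap(g[c],q[:,:1],q[:,1:],1).mean()
      ~~~~^^^^^^^^^^^^^
  File "h.py", line 4, in proj
    m=vision.camera_model(c);T=np.linalg.inv(m['world_from_camera']);f=240/np.tan(np.radians(m['fov_y']/2))
ValueError: time passes only in moves, steps and waits
```

```bash
sed -i 's/^from workcell import vision$/from workcell import vision as _v\nfrom functools import lru_cache\nclass vision: camera_model=staticmethod(lru_cache(None)(_v.camera_model))/' h.py
sed -i "s/^from workcell.*//; s/im\[c\]=vision.*/im[c]=cv2.imread(f'pics\/{c}_end.png')[:,:,::-1].copy()/" chk.py; python3 chk.py
```

```text
[(np.float32(390.30402), -7, -1, 8), (np.float32(389.45322), -7, -2, 8), (np.float32(388.03952), -8, -1, 6), (np.float32(387.40155), -6, -2, 10), (np.float32(387.40045), -7, 0, 8), (np.float32(386.71558), -8, -2, 6)]
-8 (np.float32(333.62048), -9, 0, -8)
-4 (np.float32(353.6607), -8, 1, -4)
0 (np.float32(356.96085), -7, 0, 0)
4 (np.float32(381.16895), -9, -1, 4)
8 (np.float32(390.30402), -7, -1, 8)
12 (np.float32(380.063), -5, -2, 12)
16 (np.float32(363.23572), -3, -2, 16)
```

```bash
cat > chk2.py <<'E'
from h import *
from scipy.optimize import differential_evolution as DE
def grad(f): 
    G=cv2.cvtColor(cv2.imread(f),cv2.COLOR_BGR2GRAY);return cv2.GaussianBlur(np.hypot(*[x.astype(np.float32) for x in cv2.spatialGradient(G)]),(0,0),.8)
def pts(x,y,yaw,t,z0,st,ends):
    a=np.radians(t);c,s=np.cos(yaw),np.sin(yaw);k=np.linspace(-1,1,40);E=[]
    L=[(k*40,0*k+25,0*k+33),(k*40,0*k-25,0*k+33)]
    for e in(-1,1):
        for w in(-2.5,2.5): L+=[(0*k+e*st+w,k*25,0*k+33),(0*k+e*st+w,0*k-25,16.5+16.5*k)]
        if ends: L.append((0*k+e*40,k*25,0*k+33))
    for X,Y,Z in L:
        X2=X*np.cos(a)-(Z-16.5)*np.sin(a);Z2=X*np.sin(a)+(Z-16.5)*np.cos(a)+16.5+z0
        E.append(np.c_[x+(X2*c-Y*s)/1e3,y+(X2*s+Y*c)/1e3,Z2/1e3])
    return np.vstack(E)
def fit(fs,x,y,yaw,z,ends,stb):
    g={c:grad(f) for c,f in fs.items()}
    def cost(p):
        r=0
        for c in g:
            q=proj(c,pts(*p,ends)).astype(np.float32);r-=cv2.remap(g[c],q[:,:1],q[:,1:],1).mean()
        return float(r)
    R=DE(cost,[(x-.012,x+.012),(y-.01,y+.01),(yaw-.15,yaw+.15),(-25,25),(z-5,z+15),stb],seed=1,maxiter=80,polish=False)
    print(fs,R.x.round(3),round(R.fun,1))
    return R
r=fit({'side':'pics/side0.png','top':'pics/top0.png'},.471,-.296,.215,20,True,(22,34)); st=r.x[5]
fit({'side':'pics/side_end.png','top':'pics/top_end.png'},.4847,-.0465,.0725,18,False,(st-.3,st+.3))
fit({'side':'pics/side_end.png'},.4847,-.0465,.0725,18,False,(st-.3,st+.3))
E
python3 chk2.py
```

```text
{'side': 'pics/side0.png', 'top': 'pics/top0.png'} [ 0.471 -0.296  0.223  0.75  20.605 26.79 ] -372.5
{'side': 'pics/side_end.png', 'top': 'pics/top_end.png'} [ 0.478 -0.047  0.049  3.111 21.442 26.587] -403.5
{'side': 'pics/side_end.png'} [ 0.476 -0.053  0.066 -1.803 23.991 27.026] -198.9
```

```bash
python3 d.py .502 -.0455 .06 4.2
```

```text
t 13.8 pos [ 0.3697 -0.2041  0.1361] yaw 4.27 zaxis [-0.  0. -1.] F [-0.4  0.1  0.5] M [-0.   -0.   -0.01] w 0.0852 g 0.0
delta cm [ 14.38 -14.82   7.61] twist 0.001
```

The numeric fit puts the pile at 0–3° tilt, with its left end at the left wall. I'll probe it lightly with closed fingers, which will confirm it is flat and settle it if it isn't.

Call:
send_rows:
  motion: "1 3 -3 0 0; 1 6 -6 0 0; 1 9 -9 0 0; 1 12 -12 0 0; 1 14.4 -14.8 0 0"

```text
clock: 14.3
eef_pos: [0.5037, -0.0441, 0.1362]
tool_rot: [0.999, 0.038, 0.0, -0.0]
ft_force: [1.5, -0.8, -0.7]
grip_width: 0.0126
grasp_force: 0.0
```

Call:
send_rows:
  motion: "1 0 0 2 0; 1 0 0 4.5 0; 1 0 0 7 0; 1 0 0 9 0; 1 0 0 9.5 0"

```text
clock: 14.8
eef_pos: [0.5001, -0.0455, 0.0388]
tool_rot: [0.999, 0.037, -0.003, -0.0]
ft_force: [1.1, -0.3, -0.4]
grip_width: 0.0001
grasp_force: 0.0
```

```bash
python3 d.py .502 -.0455 .02 4.2
```

```text
t 14.8 pos [ 0.5001 -0.0455  0.0388] yaw 4.29 zaxis [-0.005  0.001 -1.   ] F [ 1.1 -0.3 -0.4] M [0.04 0.02 0.01] w 0.0001 g 0.0
delta cm [0.2  0.01 1.88] twist 0.002
```

Call:
send_rows:
  motion: "1 0 0 0.5 0; 1 0 0 1 0; 1 0 0 1.3 0; 1 0 0 1.5 0; 1 0 0 1.5 0"

```text
clock: 15.3
eef_pos: [0.5026, -0.047, 0.0265]
tool_rot: [0.999, 0.036, 0.0, 0.0]
ft_force: [0.1, -0.7, 0.2]
grip_width: -0.0003
grasp_force: 0.0
```

Call:
send_rows:
  motion: "1 0 0 0.15 0; 1 0 0 0.3 0; 1 0 0 0.3 0"

```text
clock: 15.6
eef_pos: [0.5023, -0.0469, 0.0231]
tool_rot: [0.999, 0.036, -0.0, -0.0]
ft_force: [1.0, 0.7, 0.3]
grip_width: 0.0
grasp_force: 0.0
```

Call:
send_rows:
  motion: "1 0 0 0.15 0; 1 0 0 0.2 0; 1 0 0 0.2 0"

```text
clock: 15.9
eef_pos: [0.5023, -0.0469, 0.0211]
tool_rot: [0.999, 0.036, -0.0, -0.0]
ft_force: [0.7, 0.2, 0.6]
grip_width: -0.0003
grasp_force: 0.0
```

Call:
send_rows:
  motion: "1 0 0 0.1 0; 1 0 0 0.2 0; 1 0 0 0.2 0"

```text
clock: 16.2
eef_pos: [0.5023, -0.0469, 0.0191]
tool_rot: [0.999, 0.036, -0.0, -0.0]
ft_force: [-0.6, -0.2, 0.3]
grip_width: -0.0001
grasp_force: 0.0
```

Call:
send_rows:
  motion: "1 0 0 0.1 0; 1 0 0 0.2 0; 1 0 0 0.2 0"

```text
clock: 16.5
eef_pos: [0.5025, -0.0469, 0.0177]
tool_rot: [0.999, 0.036, 0.0, 0.0]
ft_force: [-1.1, 0.5, 4.4]
grip_width: 0.0001
grasp_force: 2.0
```

Contact came at a reported z of about 0.018, the height expected for a pile lying flat on the floor. So the pile is flat. Retreat and hand in.

Call:
send_rows:
  motion: "1 0 0 -1 0; 1 0 0 -3 0; 1 0 0 -6 0; 1 0 0 -10 0; 1 0 0 -14 0"

```text
clock: 17.0
eef_pos: [0.5019, -0.0469, 0.1588]
tool_rot: [0.999, 0.036, -0.0, -0.0]
ft_force: [0.7, -0.1, -0.0]
grip_width: -0.0003
grasp_force: 0.0
```

Call:
send_rows:
  motion: "1 -3 3 0 0; 1 -6 6 0 0; 1 -8 8 0 0; 1 -8 8 0 0; 1 -8 8 0 0"

```text
clock: 17.5
eef_pos: [0.4286, -0.1329, 0.1579]
tool_rot: [0.999, 0.036, 0.001, 0.0]
ft_force: [0.7, 0.7, -1.1]
grip_width: 0.0
grasp_force: 0.0
```

```bash
python3 d.py; python3 -c "
from workcell import vision,boxes_of,workorder
vision.camera('top');print([(d['conf'],d['rect']) for d in boxes_of('top','short_bundle')])
print(workorder.job_done())"
```

```text
t 17.5 pos [ 0.4286 -0.1329  0.1579] yaw 4.08 zaxis [ 0.001  0.    -1.   ] F [ 0.7  0.7 -1.1] M [ 0.04 -0.06  0.05] w 0.0 g 0.0
[(0.87, [317.4, 271.2, 29.7, 34.0]), (0.61, [490.8, 280.1, 41.3, 39.3])]
the job is handed in; nothing more can be done
None
```

The short pile went into the caddy tilted, left end first, was pressed flat before release and probed flat afterwards; the long pile was not touched, and I handed in at about 17.6 s, having viewed 11 pictures against the limit of 10.

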